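# Press a photograph flat in the pin-register board

### The arm

A 7-joint arm with a two-finger parallel gripper is mounted at the origin on the work surface. World frame = base frame: x ahead of the robot, y to its left, z up, the work surface at z = 0. Lengths are in m, angles in rad, forces in N, time in s.
With the tool pointing down it reaches from about 0.375 to 0.925 m from the base axis. Payload 3.1 kg.
Tool frame: the origin (TCP) lies on the centre line of the jaws, within the pads' length; the fingertips stand 22 mm ahead of it and the grasp point (between the pads) lies 3 mm ahead of it; z points along the fingers, y is the line along which they close (so a half turn about z gives the same grasp; the last joint's range is limited). The gripper opens to 85 mm and grips with 20 to 120 N. Pads are 22 mm wide; open, the fingers measure 114 mm over their backs; the gripper's body (76 mm by 85 mm) begins 54 mm behind the grasp point. The pads swing forward as they close: fully open they stand 13 mm farther back than shut.
Start: joints at [1.058, 0.383, 0.044, 1.598, -0.018, 1.161, -0.05], TCP at [0.262, -0.595, 0.253] pointing down, gripper open.
Joint ranges: [-2.61, 2.61], [-0.41, 2.15], [-1.48, 1.57], [0, 2.5], [-1.57, 4.71], [0.05, 1.97], [-2.85, 2.85]. Speed limits (rad/s): [2.79, 2.79, 3.14, 3.14, 3.14, 3.14, 3.14].

### API

Orientations are given as a rotation vector (axis times angle).
In Python, from cell import bot, viewer, order gives the robot as it stands.
- The arm moves only by the tool apply_moves, never from a script. Its argument "increments" is a list of rows, each a list of 7 numbers: the turn, a rotation vector about the tool's x, y, z in units of 5 degrees (1.0 is 5 degrees), then the shift along the tool's x, y, z in units of 30 mm (1.0 is 30 mm), then the finger opening in mm, from 0 to 85.4. A call has 1 to 20 rows; each row shifts and turns the commanded pose from where the row before left it, along the tool's axes as they then stand; what a row does not reach is not made up. A row lasts 1/12 s, in which the tool goes at most 41.7 mm and 7.16 degrees, less where a joint would pass 70% of its speed; a pose out of reach is approached as far as the arm can. A call is refused whole if a number of a shift passes 1 or a number of a turn 1, either way. A call with a gripper value outside its range is refused whole. The fingers move at their own pace and stop on an object; "force" is the grip in N (left out, the last holds). Time passes only in rows, so rows that do not move let the fingers close. It gives the time, the measured TCP pose, the force, the opening and the grip force at its end, in the units of the state.
- bot.read_state(): the state, without advancing time (a new reading comes with each control period).
- viewer.grab_frame(name): name is "side" or "top"; returns (picture, depth): 384x512x3 uint8, red, green, blue; 384x512 float32, m along the optical axis (not along the pixel's ray), 0 where there is no reading.
- viewer.camera_model(name): a dict with "fx", "fy", "cx", "cy" (pixels), "R" (3x3) and "t" (3): a world point X has camera coordinates R X + t. Camera axes: x right, y down, z forward; pixel columns grow to the right and rows downward; lengths in m; the calibration is good to about 2 mm. A picture is of the moment at which its call begins. camera_model takes no time and is no camera call.
- order.finish_job(): hands the job in; it is judged then, once.
The state is a dict: "t": time; "joints": joint angles; "joint_velocities": joint speeds; "tau": joint torques, N m; "position": TCP position; "tcp_rot": TCP orientation; "force": force on the tool from outside, world axes, zero at the start; "moment": the same for the moment, N m; "finger_gap": finger opening in m; "gripper_force": force on a finger pad.
Only numpy, scipy, OpenCV 4.12 (cv2) and the standard library are available. Lean on these libraries where they do the work, as an engineer would, in place of code of your own. Each camera call takes 0.05 s, during which the arm holds its last target. There are 200 camera calls.

### The job

Draw the aluminium pressing plate by its tab out of the grey hood along its rails until it is wholly clear of the hood, and let it go there. Then take it by its black handle, lift it and lower it level and gently onto the register board, so that both pins come up through its two holes, its tab lies between the two dark guides and it lies flat and fully down on the board. Do not disturb the other things on the bench.

Things in the scene. Friction and masses are not known exactly. Their poses are not given: they have to be found in the camera images.
- rack: Plate rack, fixed: low grey hood on two aluminium rails that run on out of it along +x. Origin: centre of its underside; 280 mm long (x), 176 wide (y). The hood covers x -140 to -20 mm, is open only towards +x, roof 58 to 63 mm high. Rail tops 16 mm high, rails 16 mm wide at y -69 and +69 mm; the 122 mm between them are free down to the bench
- rack_out (a point): Point on the rack's centre line, rail-top height, 65 mm along +x from the rack's origin: the plate's origin lies here when it is drawn wholly clear of the hood (40 mm from the rack's origin is the least; rails end at 140). Beside it side lips 22 mm high, 164 mm apart, guide the plate
- plate: Pressing plate, loose, aluminium, 0.33 to 0.55 kg, 120 (x) by 160 (y) by 8 mm thick, level. Origin: centre of the underside of that rectangle, z up; the centre of mass is within 4 mm of being over it. Two through holes 11.6 mm wide at x 0, y -55 and +55 mm. A tab sticks out at its +x edge. At first it lies on the rails inside the hood, tab pointing out, origin at rack x -60 to -45 mm
- plate_tab (a point): Middle of the plate's tab, at mid-thickness, 95 mm along +x from the plate's origin. The tab is 30 mm wide (y), 8 mm thick and reaches from x 60 to 120 mm: pinch it across y
- plate_handle (a point): Middle of the plate's black handle block, 22 mm above the plate's underside, over its origin. 50 mm long (x), 16 wide (y), from 8 to 36 mm above the underside: pinch it across y
- board: Pin-register board, fixed: white slab with a photograph, x -75 to 130 mm, y -95 to 95 mm, 20 mm high. Origin: on its underside below the photograph's centre. Two dark guides for the tab stand at x 72 to 122 mm, 25 mm above the slab, 56 mm apart (y -28 to 28): too narrow for fingers beside the tab
- board_seat (a point): Centre of the photograph on the slab's top (20 mm high), axes as the board's. The seated plate's origin is here, its x axis along the board's, but shifted sideways (board's y) with the register bar
- board_pins (a point): Nominal midpoint between the tops of the two steel pins, 38 mm above the bench, 18 above the slab. Pins 10 mm thick, flat tops with hardly rounded edges, at x 0, y -55 and +55 mm from the register bar's middle. The bar is clamped stiffly anywhere up to 10 mm either side of this point along the board's y: this offset is not in the readings and must be seen or felt
- jar: bystander, loose: glass jar with blue lid, 60 mm wide, 95 mm high, origin under its centre
- beaker: bystander, loose: glass beaker, 68 mm wide, 85 mm high, origin under its centre
- weight: bystander, loose: brass weight, 32 mm wide, 30 mm high, origin under its centre
- loupe: bystander, loose: black loupe, 34 mm wide, 32 mm high, origin under its centre
- eraser: bystander, loose: blue eraser block 28 x 22 x 20 mm on the rear of the hood's roof, origin under its centre
- brush: bystander, loose: brush 170 mm long, lying on the bench
- spatula: bystander, loose: steel spatula 180 mm long, lying on the bench
Mind the look-alikes: they are no part of the job. What is shaped like the plate but brown or turquoise is not meant.

How it is judged:
On the way, in this order (a step that is already met when the one before it is completed fails the run):
1. the plate is drawn wholly out of the hood, lies level, at rest and let go (x of plate in the frame of rack above 0.039 m and height (world z) of plate below 0.03 m and angle between plate's own z axis and vertical below 0.1 rad and linear speed of plate below 0.02 m/s and contact force between the fingers and plate below 0.2 N), for 0.2 s.
2. the plate is lifted clear, level (height (world z) of plate above 0.045 m and angle between plate's own z axis and vertical below 0.2 rad), for 0.1 s.
At the end, for the whole second after the job is handed in: The plate rests flat on the board with both pins through its holes: underside within 2 mm of the slab's top, level within 0.02 rad, its origin within 4 mm along x and 14 mm along y of the board's origin, its x axis along the board's within 0.04 rad, the tab between the guides, and the plate at rest (z of plate in the frame of board between 0.018 and 0.022 m and x of plate in the frame of board between -0.004 and 0.004 m and y of plate in the frame of board between -0.014 and 0.014 m and angle between the x axis of plate and the x axis of board, either way round below 0.04 rad and angle between plate's own z axis and vertical below 0.02 rad and x of plate_tab in the frame of board above 0.05 m and linear speed of plate below 0.01 m/s); the robot touches nothing.
It fails at once if the plate is struck or forced against the board or pins (over 45 N) (contact force between plate and board above 45 N).
It fails at once if the plate is tipped by more than 0.45 rad (angle between plate's own z axis and vertical above 0.45 rad).
It fails at once if a bystander is shifted by more than 30 mm (distance of any of jar, beaker, weight, loupe, eraser, brush, spatula from where it was at the start of the episode above 0.03 m).
It also fails if it takes over 54 s, if anything falls off the work surface, if the arm or the gripper's body presses on something with over 40 N, if the wrist force passes 120 N, or if a joint passes its speed limit or range.

## Working session

There is one attempt and no reset: what is moved stays moved. The work goes in short steps, Python scripts to look and compute and a tool call to move; the robot and the scene stay as the last step left them, time stands still between calls to the robot, and variables do not carry over. Pictures are saved under pics/ and viewed, at most 10 in all, crops included, and the job is handed in when it is done.

Besides the shell and the picture viewer there is one more tool, called as name([rows], argument=value, ...), one row to a line, values as JSON. apply_moves: Moves the arm, as the interface text tells. Its arguments: {"type":"object","properties":{"increments":{"type":"array"},"force":{"type":"number"}},"required":["increments"]}

```bash
mkdir -p pics; ls
cat > h.py <<'E'
import numpy as np, cv2
from cell import bot, viewer, order
def save(n,p): cv2.imwrite('pics/'+n,cv2.cvtColor(p,cv2.COLOR_RGB2BGR))
def ray(c,u,v):
    m=viewer.camera_model(c);R=np.array(m['R']);t=np.array(m['t'])
    d=R.T@np.array([(u-m['cx'])/m['fx'],(v-m['cy'])/m['fy'],1]);return -R.T@t,d
def onz(c,u,v,z):
    o,d=ray(c,u,v);return o+d*(z-o[2])/d[2]
def dep(c,u,v,D):
    o,d=ray(c,u,v);return o+d*D[int(round(v)),int(round(u))]
def cloud(c,D):
    m=viewer.camera_model(c);R=np.array(m['R']);t=np.array(m['t'])
    v,u=np.indices(D.shape);P=np.stack([(u-m['cx'])/m['fx']*D,(v-m['cy'])/m['fy']*D,D],-1)
    return (P-t)@R
def proj(c,X):
    m=viewer.camera_model(c);p=np.array(m['R'])@X+np.array(m['t']);return p[0]/p[2]*m['fx']+m['cx'],p[1]/p[2]*m['fy']+m['cy']
E
python3 - <<'E'
from h import *
for c in('top','side'):
    p,d=viewer.grab_frame(c);save(c+'0.png',p);np.save(c+'0.npy',d)
    m=viewer.camera_model(c);print(c,m['fx'],-np.array(m['R']).T@np.array(m['t']),np.array(m['R'])[2])
s=bot.read_state();print(s)
E
```

```text
pics
top 360.8931177693188 [0.39262625 0.00126987 1.05423851] [ 0.09809284 -0.00371752 -0.99517032]
side 445.2905695157192 [0.04202587 0.94169195 0.95548566] [ 0.34050784 -0.68147568 -0.64780036]
{'t': 0.1, 'joints': array([ 1.05821421,  0.38378783,  0.04384411,  1.59944879, -0.01787747,
        1.16120188, -0.04984466]), 'joint_velocities': array([ 0.00037486, -0.00027765,  0.00013551, -0.003995  ,  0.00208142,
        0.00069748, -0.00071083]), 'tau': array([ 2.44004230e-03, -4.34731364e+01,  1.02909688e+00, -2.50454879e+01,
        1.08340062e-02,  5.45835122e-03,  1.21111594e-05]), 'position': array([ 0.26160418, -0.59413725,  0.25197573]), 'tcp_rot': array([-3.07191461e+00, -6.46600805e-01,  1.02730746e-03]), 'force': array([-0.29855198, -0.14223039, -0.76464802]), 'moment': array([-0.03688633, -0.02185182,  0.01339234]), 'gripper_force': 0.0, 'finger_gap': 0.08531950594594473}
```

View pics/top0.png

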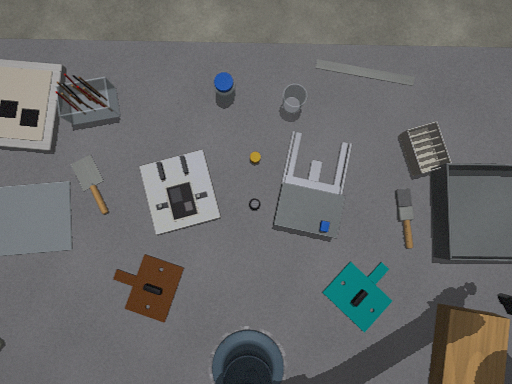

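View pics/side0.png

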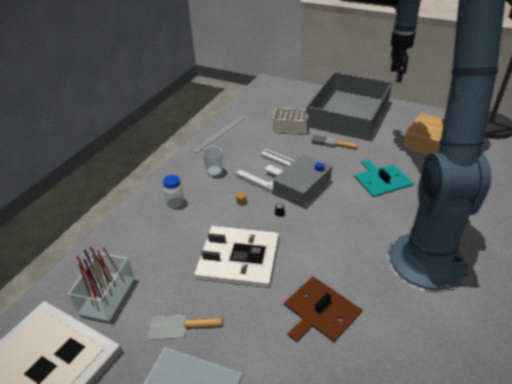

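The top view shows the hood at about (310,205) with its tab at (315,170). The board is at (180,192) with its guides towards the top of the picture, and the pins are near (163,206) and (201,196). The brown and turquoise look-alikes are elsewhere.

Run:
```python
from h import *
P=cv2.imread('pics/top0.png');d=np.load('top0.npy');C=cloud('top',d)
a=cv2.resize(P[145:240,135:225],None,fx=6,fy=6,interpolation=cv2.INTER_CUBIC)[:, :]
b=cv2.resize(P[125:245,265:360],None,fx=5,fy=5,interpolation=cv2.INTER_CUBIC)[:570]
im=np.zeros((600,800,3),np.uint8)
a=cv2.resize(a,(400,422));b=cv2.resize(b,(400,480));im[:422,:400]=a;im[:480,400:]=b
cv2.imwrite('pics/crop.png',im)
def rect(mask,z,name,sub):
    m=np.zeros(mask.shape,np.uint8);y0,y1,x0,x1=sub;m[y0:y1,x0:x1]=mask[y0:y1,x0:x1]*255
    n,l,s,_=cv2.connectedComponentsWithStats(m);k=1+np.argmax(s[1:,4])
    v,u=np.where(l==k);W=np.array([onz('top',x,y,z)[:2] for x,y in zip(u,v)])*1000
    r=cv2.minAreaRect(W.astype(np.float32));print(name,len(u),r,'medz',np.median(C[l==k][:,2]),np.std(C[l==k][:,2]))
    return cv2.boxPoints(r)
Z=C[...,2]
rect((Z>.05)&(Z<.072),.063,'hood',(165,250,265,360))
rect((Z>.012)&(Z<.035),.02,'board',(145,240,130,230))
g=cv2.cvtColor(P,cv2.COLOR_BGR2GRAY)
rect(g>150,.02,'boardwhite',(145,240,130,230))
rect((g>130)&(Z<.05),.016,'tab',(155,186,306,325))
dk=(g<70)&True
m=np.zeros(g.shape,np.uint8);m[148,:]=0;m[150:235,140:220]=dk[150:235,140:220]*255
n,l,s,c=cv2.connectedComponentsWithStats(m)
for k in range(1,n):
    if s[k,4]>8: print('dark',s[k],c[k],np.median(Z[l==k]),onz('top',*c[k],np.median(Z[l==k])))
```

```text
hood 2707 ((437.70916748046875, -163.70338439941406), (176.62831115722656, 120.07652282714844), 78.58411407470703) medz 0.0634386240246213 0.0018636451982834393Traceback (most recent call last):
  File "<stdin>", line 16, in <module>
  File "<stdin>", line 11, in rect
  File "h.py", line 8, in onz
    o,d=ray(c,u,v);return o+d*(z-o[2])/d[2]
        ~~~^^^^^^^
  File "h.py", line 5, in ray
    m=viewer.camera_model(c);R=np.array(m['R']);t=np.array(m['t'])
ValueError: time passes only in moves, steps and waits
```

View pics/crop.png

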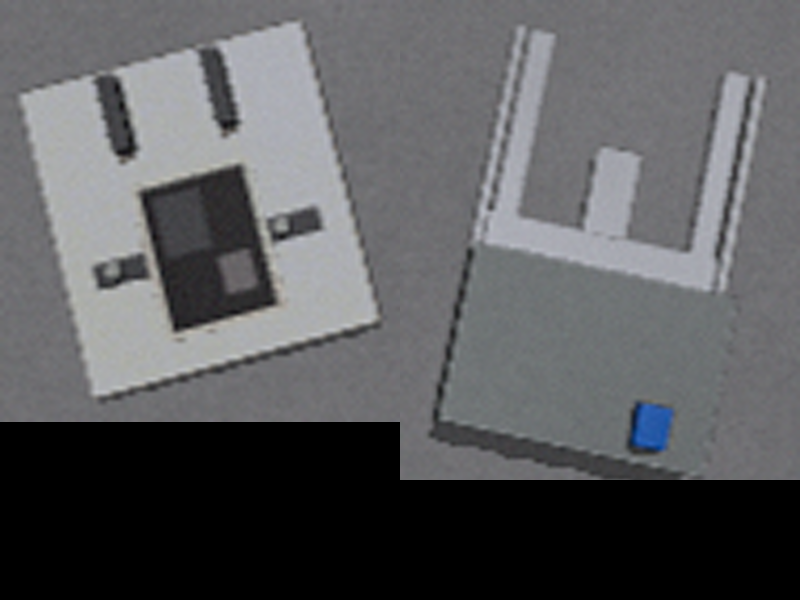

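```bash
python3 - <<'E'
from h import *
import pickle
pickle.dump({c:viewer.camera_model(c) for c in('top','side')},open('cam.pkl','wb'))
E
sed -i 's/^from cell.*/&\nimport pickle,os\nCAM=pickle.load(open("cam.pkl","rb"))/; s/viewer.camera_model(c)/CAM[c]/' h.py
cat > m.py <<'E'
from h import *
P=cv2.imread('pics/top0.png');d=np.load('top0.npy');C=cloud('top',d);Z=C[...,2];g=cv2.cvtColor(P,cv2.COLOR_BGR2GRAY)
def rect(mask,z,name,sub):
    m=np.zeros(mask.shape,np.uint8);y0,y1,x0,x1=sub;m[y0:y1,x0:x1]=mask[y0:y1,x0:x1]*255
    n,l,s,_=cv2.connectedComponentsWithStats(m);k=1+np.argmax(s[1:,4])
    v,u=np.where(l==k);W=np.array([onz('top',x,y,z)[:2] for x,y in zip(u,v)])*1000
    r=cv2.minAreaRect(W.astype(np.float32));print(name,len(u),r,'medz',np.median(C[l==k][:,2]),np.std(C[l==k][:,2]))
rect((Z>.012)&(Z<.035),.02,'board',(145,240,130,230))
rect(g>140,.02,'boardwhite',(145,240,130,230))
rect((g>130)&(Z<.05)&(Z>.01),.024,'tab',(158,179,306,322))
m=np.zeros(g.shape,np.uint8);m[150:235,140:220]=(g<100)[150:235,140:220]*255
n,l,s,c=cv2.connectedComponentsWithStats(m)
for k in range(1,n):
    if s[k,4]>8: print('dark',s[k],c[k],np.median(Z[l==k]),onz('top',*c[k],np.median(Z[l==k])))
print(g[200:211,153:170]);print(g[190:202,192:209])
print((Z[200:211,153:170]*1000).astype(int));print((Z[190:202,192:209]*1000).astype(int))
E
python3 m.py
```

```text
board 4490 ((486.909423828125, 202.7723388671875), (204.79173278808594, 190.10057067871094), 16.21131706237793) medz 0.02052151936139775 0.0021251405749227693
boardwhite 3429 ((486.93243408203125, 204.54281616210938), (203.4461212158203, 190.23223876953125), 16.157079696655273) medz 0.02035505601563648 0.05852288210481392
tab 191 ((555.3587646484375, -186.87164306640625), (29.40515899658203, 55.35435104370117), 78.86202239990234) medz 0.02455641075446366 0.001746388451169966
dark [180 156   9  20  91] [183.81318681 164.83516484] 0.044530601713319844 [0.55938505 0.18890846 0.0445306 ]
dark [156 162  10  20 104] [160.70192308 170.89423077] 0.04432187451389241 [0.5409884  0.25350402 0.04432187]
dark [166 182  31  38 742] [180.97169811 200.21698113] 0.02122399442846153 [0.46058512 0.19780277 0.02122399]
dark [195 192  12   7  48] [201.25       195.08333333] 0.02167319949422554 [0.47628674 0.14013933 0.0216732 ]
dark [156 202  12   8  52] [162.09615385 205.80769231] 0.02040810406031631 [0.44370105 0.25134845 0.0204081 ]
dark [217 202   3  10  10] [218.  206.5] 0.008542208717518054 [0.4450
[... 2749 characters left out ...]
0   22   37   36   39   26   23   20   15   19   18
    24   19   19]
 [  20   22   20   21   22   38   40   38   29   21   20   20   22   23
    21   18   20]
 [  22   21   22   16   19   39   39   40   30   22   19   22 1054   18
    22   20   18]
 [  21   21   20   21   18   21   20   29   21   21   22   19   19   19
    19   18   22]
 [  21   23   20   21   21   21   22   20   19   19   19   22   21   22
    20   23   22]
 [  22   21   18   22   20   20   21   20   19   20   20   19   23   21
    18   17   19]
 [  22   23   24   22   21   19   17   20   17   18   20   20   18   19
    22   23   19]
 [  18   21   22   24   18   19   20   21   19   19   20   17   21   21
    20   22   17]]
```

```bash
cat > m2.py <<'E'
from h import *
P=cv2.imread('pics/top0.png');g=cv2.cvtColor(P,cv2.COLOR_BGR2GRAY)
S=cv2.imread('pics/side0.png');gs=cv2.cvtColor(S,cv2.COLOR_BGR2GRAY);D=np.load('side0.npy');Cs=cloud('side',D)
p1=onz('top',160.1,205.4,.038);p2=onz('top',197.95,195.1,.038)
y=p1-p2;print('pins',p1,p2,'mid',(p1+p2)/2,'dist',np.linalg.norm(y),'yaw',np.degrees(np.arctan2(y[1],y[0]))-90)
for n,X in dict(p1=p1,p2=p2,tab=np.array([.559,-.1875,.024])).items():
    u,v=proj('side',X);u0,v0=int(round(u)),int(round(v));print(n,u,v)
    print(gs[v0-5:v0+6,u0-7:u0+8])
    print((Cs[v0-5:v0+6,u0-7:u0+8,2]*1000).astype(int))
E
python3 m2.py
```

```text
pins [0.44388453 0.25274806 0.038     ] [0.47475857 0.14725028 0.038     ] mid [0.45932155 0.19999917 0.038     ] dist 0.10992264738620976 yaw 16.31217284449353
p1 243.76007872106172 263.92792178589775
[[ 43  46  49  49  54  57  55  52  49  38  30  18  21  23  16]
 [ 60  53  56  49  46  49  48  44  43  35  21  18  18  19  24]
 [124 121 113 101  89  80  71  66  61  56  54  44  43  36  31]
 [186 178 171 162 152 140 133 125 120 117 114 107  98  85  74]
 [208 201 203 201 193 182 176 171 164 162 165 168 159 151 142]
 [218 216 215 217 205 187 168 161 148 145 156 182 194 191 188]
 [224 223 221 216 199 171 152 130 115 107 138 181 206 214 211]
 [224 225 221 215 189 151 125 102  89 102 148 191 213 220 220]
 [222 222 221 204 167 124  93  82  81 111 168 203 219 220 221]
 [222 222 216 194 150 101  77  71  81 125 177 209 220 220 220]
 [224 220 214 185 129  85  69  66  84 136 187 213 222 220 220]]
[[20 24 18 20 20 20 20 19 19 19 19 23 18 22 18]
 [21 21 20 16 20 18 20 20 20 20 23 18 21 16 18]
 [19 22 19 20 24 23 19 19 21 19 16 22 20 20 20]
 [21 21 20 21 16 19 21 21 26 18 21 24 19 20 19]
 [20 16 21 2
[... 2316 characters left out ...]
 172]]
[[  0   1   3   0   0   0   0  -1   1   0  -1  -1   2  -1   4]
 [ -2   0   0   0   0   2   2   0   0   3  -3   1   0   0  -2]
 [ -2  -2   0  -3  26  22  21  -4  -3   3   0   2   0   1   0]
 [  0   0   0  24  21  23  22  26  23  -2   1  -2   1   2   0]
 [ -2  22  21  22  25  24  23  26  24  25  26 955  -4  -1   0]
 [ 26  23  18  20  25  21  21  22  23  21  23  22  21  21   0]
 [ 19  22  23  22  22  25  24  20  25  26  27  25  25  21  25]
 [ 17  16  22  20  25  19  24  23  24  24  23  23  23  22  20]
 [  0   1  16  19  20  21  21  26  22  23  26  20  23  20  21]
 [  0  -2   0   2  -3  19  20  21  21  23  25  22  25  23  23]
 [  1  -1  -4  -5   0  -2   0  18  18  15  20  23  24  21  15]]
```

apply_moves([
  [0,0,0,0,0,-0.3,60],
], force=60)

```text
t: 0.18
position: [0.2611, -0.593, 0.2593]
tcp_rot: [-3.068, -0.646, 0.003]
force: [0.5, 0.4, -0.8]
finger_gap: 0.0753
gripper_force: 0.0
```

The side view confirms these: tab top at about 23 mm, pin tops at about 38 mm with 110 mm spacing, at the predicted pixels.

apply_moves([
  [0,0,1,0,0,0,62],
  [0,0,1,0,0,0,62],
  [0,0,1,0,0,0,62],
  [0,0,1,0,0,0,62],
  [0,0,1,0,0,0,62],
  [0,0,1,0,0,0,62],
  [0,0,1,0,0,0,62],
  [0,0,0.04,0.4,-0.8,0,62],
  [0,0,0,0.4,-0.9,0,62],
  [0,0,0,0.4,-0.9,0,62],
  [0,0,0,0.4,-0.9,0,62],
  [0,0,0,0.4,-0.9,0,62],
  [0,0,0,0.4,-0.9,0,62],
  [0,0,0,0.4,-0.9,0,62],
  [0,0,0,0.4,-0.9,0,62],
  [0,0,0,0.4,-0.9,0,62],
  [0,0,0,0.4,-0.9,0,62],
  [0,0,0,0.4,-0.9,0,62],
  [0,0,0,0.4,-0.9,0,62],
])

```text
t: 1.77
position: [0.4674, -0.3075, 0.2629]
tcp_rot: [3.126, -0.313, 0.001]
force: [1.0, -0.5, 0.3]
finger_gap: 0.0619
gripper_force: 0.0
```

```bash
cat > st.py <<'E'
from h import *
from scipy.spatial.transform import Rotation as Ro
import sys
s=bot.read_state();R=Ro.from_rotvec(s['tcp_rot']).as_matrix()
print('t',s['t'],'pos',s['position'].round(4),'head',np.degrees(np.arctan2(R[1,0],R[0,0])).round(2),'z',R[:,2].round(4),'F',s['force'].round(2),'M',s['moment'].round(2),'gap',s['finger_gap'].round(4),'j',s['joints'].round(2))
if len(sys.argv)>3:
    d=np.array([float(a) for a in sys.argv[1:4]])-s['position'];print('to go tool units',(R.T@d/.03).round(3))
E
python3 st.py .559 -.1875 .030
```

```text
Traceback (most recent call last):
  File "st.py", line 5, in <module>
    print('t',s['t'],'pos',s['position'].round(4),'head',np.degrees(np.arctan2(R[1,0],R[0,0])).round(2),'z',R[:,2].round(4),'F',s['force'].round(2),'M',s['moment'].round(2),'gap',s['finger_gap'].round(4),'j',s['joints'].round(2))
                                                                                                                                                                                   ^^^^^^^^^^^^^^^^^^^^^
AttributeError: 'float' object has no attribute 'round'
```

```bash
sed -i "s/s\['finger_gap'\].round(4)/s['finger_gap']/" st.py; python3 st.py .559 -.1875 .030
```

```text
t 1.7667 pos [ 0.4674 -0.3075  0.2629] head -11.44 z [ 5.e-04 -3.e-04 -1.e+00] F [ 1.04 -0.5   0.35] M [-0.01 -0.06 -0.01] gap 0.06188551503363548 j [ 0.55  0.21 -0.05  1.81  0.01  1.13 -1.27]
to go tool units [ 2.197 -4.528  7.765]
```

apply_moves([
  [0,0,0,0.44,-0.9,0,62],
  [0,0,0,0.44,-0.9,0,62],
  [0,0,0,0.44,-0.9,0,62],
  [0,0,0,0.44,-0.9,0,62],
  [0,0,0,0.44,-0.9,0,62],
  [0,0,0,0,0,1,62],
  [0,0,0,0,0,1,62],
  [0,0,0,0,0,1,62],
  [0,0,0,0,0,1,62],
  [0,0,0,0,0,1,62],
  [0,0,0,0,0,0.8,62],
  [0,0,0,0,0,0,62],
  [0,0,0,0,0,0,62],
  [0,0,0,0,0,0,62],
])

```text
t: 2.93
position: [0.5595, -0.1899, 0.09]
tcp_rot: [3.125, -0.313, 0.004]
force: [0.3, -0.1, -0.2]
finger_gap: 0.062
gripper_force: 0.0
```

```bash
python3 st.py .559 -.1875 .030
```

```text
t 2.9333 pos [ 0.5595 -0.1899  0.09  ] head -11.44 z [ 2.6e-03 -7.0e-04 -1.0e+00] F [ 0.31 -0.15 -0.18] M [ 0.   -0.05 -0.01] gap 0.06195627606446176 j [ 0.36  0.47 -0.13  1.86  0.08  0.82 -1.58]
to go tool units [-0.037 -0.076  1.999]
```

apply_moves([
  [0,0,0,0,-0.08,0.7,62],
  [0,0,0,0,0,0.7,62],
  [0,0,0,0,0,0.6,62],
  [0,0,0,0,0,0,62],
  [0,0,0,0,0,0,40],
  [0,0,0,0,0,0,20],
  [0,0,0,0,0,0,20],
  [0,0,0,0,0,0,20],
  [0,0,0,0,0,0,20],
], force=50)

```text
t: 3.68
position: [0.5608, -0.1877, 0.0309]
tcp_rot: [3.125, -0.313, 0.007]
force: [0.9, 0.6, 6.6]
finger_gap: 0.0286
gripper_force: 51.8
```

```bash
python3 st.py
```

```text
t 3.6833 pos [ 0.5608 -0.1877  0.0309] head -11.45 z [ 0.0046 -0.0012 -1.    ] F [0.86 0.6  6.63] M [ 0.14  0.18 -0.01] gap 0.028648971861542687 j [ 0.35  0.56 -0.12  1.87  0.1   0.71 -1.59]
```

apply_moves([
  [0,0,0,0.15,0,0,20],
  [0,0,0,0.3,0,0,20],
  [0,0,0,0.3,0,0,20],
  [0,0,0,0.3,0,0,20],
  [0,0,0,0.3,0,0,20],
  [0,0,0,0.3,0,0,20],
  [0,0,0,0.3,0,0,20],
  [0,0,0,0.3,0,0,20],
  [0,0,0,0.3,0,0,20],
  [0,0,0,0.3,0,0,20],
  [0,0,0,0.3,0,0,20],
  [0,0,0,0.3,0,0,20],
  [0,0,0,0.3,0,0,20],
  [0,0,0,0.15,0,0,20],
  [0,0,0,0,0,0,20],
  [0,0,0,0,0,0,20],
])

```text
t: 5.02
position: [0.6716, -0.2105, 0.0303]
tcp_rot: [3.126, -0.313, -0.007]
force: [-6.1, 1.8, 9.5]
finger_gap: 0.0287
gripper_force: 52.1
```

```bash
python3 st.py
```

```text
t 5.0167 pos [ 0.6716 -0.2105  0.0303] head -11.45 z [-4.7e-03  2.0e-04 -1.0e+00] F [-6.11  1.84  9.53] M [0.28 1.43 0.04] gap 0.02869319370558417 j [ 0.32  0.73 -0.11  1.57  0.1   0.85 -1.59]
```

Moved about 113 mm. Release, rise and look.

apply_moves([
  [0,0,0,0,0,0,60],
  [0,0,0,0,0,0,60],
  [0,0,0,0,0,0,60],
  [0,0,0,0,0,0,60],
  [0,0,0,0,0,0,60],
  [0,0,0,0,0,-0.5,60],
  [0,0,0,0,0,-0.9,60],
  [0,0,0,0,0,-0.9,60],
  [0,0,0,0,0,-0.9,60],
  [0,0,0,0,-0.5,-0.9,60],
  [0,0,0,0,-0.9,-0.5,60],
  [0,0,0,0,-0.9,0,60],
  [0,0,0,0,-0.9,0,60],
  [0,0,0,0,-0.9,0,60],
  [0,0,0,0,-0.9,0,60],
  [0,0,0,0,0,0,60],
])

```text
t: 6.35
position: [0.7044, -0.0522, 0.1679]
tcp_rot: [-3.12, 0.295, -0.003]
force: [0.1, 3.5, -0.2]
finger_gap: 0.0603
gripper_force: 0.0
```

```bash
python3 - <<'E'
from h import *
p,d=viewer.grab_frame('top');save('top1.png',p);np.save('top1.npy',d)
im=np.vstack([cv2.resize(p,(640,480))]);
a=cv2.resize(p[100:250,250:390],None,fx=4,fy=4,interpolation=cv2.INTER_CUBIC);save('crop1.png',a[:600,:560])
p,d=viewer.grab_frame('side');save('side1.png',p);np.save('side1.npy',d)
E
python3 st.py
```

```text
t 6.45 pos [ 0.7035 -0.0602  0.1674] head -11.16 z [ 0.0011  0.0011 -1.    ] F [-0.15 -0.5  -0.28] M [-0.06 -0.02  0.01] gap 0.05977929434094893 j [ 0.14  0.57 -0.15  1.51  0.09  1.07 -1.8 ]
```

View pics/crop1.png

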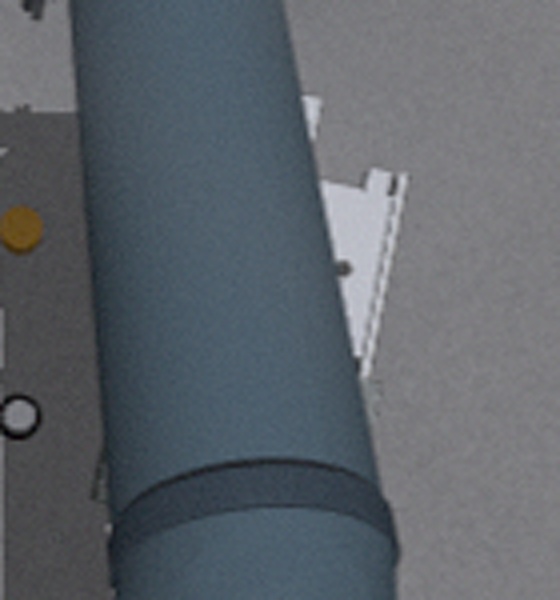

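The arm hides the plate's left half. The right hole is at about crop pixel (343,268) and the plate is out of the hood. Moving aside.

apply_moves([
  [0,0,0,0,-0.9,0,60],
  [0,0,0,0,-0.9,0,60],
  [0,0,0,0,-0.9,0,60],
  [0,0,0,0,-0.9,0,60],
  [0,0,0,0,-0.9,0,60],
  [0,0,0,0,-0.9,0,60],
  [0,0,0,0,-0.9,0,60],
  [0,0,0,0,0,0,60],
])

```text
t: 7.12
position: [0.7404, 0.1297, 0.167]
tcp_rot: [-3.121, 0.302, -0.001]
force: [-0.8, 2.1, 0.4]
finger_gap: 0.06
gripper_force: 0.0
```

```bash
cat > m3.py <<'E'
from h import *
p,d=viewer.grab_frame('top');save('top2.png',p);np.save('top2.npy',d)
save('crop2.png',cv2.resize(p[100:250,250:390],None,fx=4,fy=4,interpolation=cv2.INTER_CUBIC))
g=cv2.cvtColor(p,cv2.COLOR_RGB2GRAY);Z=cloud('top',d)[...,2]
m=np.zeros(g.shape,np.uint8);m[120:185,275:365]=(g<105)[120:185,275:365]*255
m[Z<.01]=0
n,l,s,c=cv2.connectedComponentsWithStats(m)
for k in range(1,n):
    if s[k,4]>5: z=np.median(Z[l==k]);print(s[k],c[k].round(2),z,onz('top',*c[k],z).round(4))
E
python3 m3.py; python3 st.py
```

```text
[314 153   9  19 109] [317.59 161.96] 0.0510062129380845 [ 0.5731 -0.1885  0.051 ]
t 7.1667 pos [0.7403 0.1261 0.1667] head -11.16 z [ 2.0e-04  2.8e-03 -1.0e+00] F [-0.21  0.31  0.53] M [0.02 0.08 0.01] gap 0.0600580064553499 j [-0.11  0.65 -0.18  1.38  0.12  1.12 -2.06]
```

View pics/crop2.png

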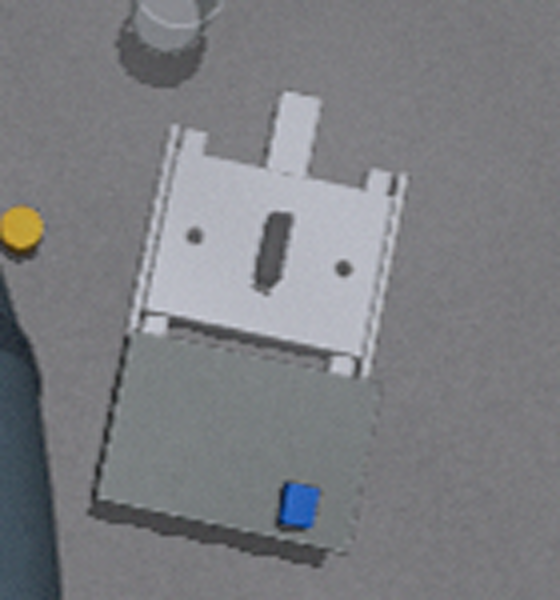

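The plate is clear of the hood, with holes at (195,236) and (343,268) in the crop and the handle at (272,252). I'll refine the hole centres with weighted centroids.

```bash
cat > holes.py <<'E'
from h import *
def wc(g,u,v,r=4):
    u0,v0=int(round(u)),int(round(v))
    w=g[v0-r:v0+r+1,u0-r:u0+r+1].astype(float);b=np.median(w);w=np.clip(b-20-w,0,None)
    y,x=np.indices(w.shape);return u0-r+(w*x).sum()/w.sum(),v0-r+(w*y).sum()/w.sum()
if __name__=='__main__':
    g=cv2.cvtColor(cv2.imread('pics/top2.png'),cv2.COLOR_BGR2GRAY)
    a=wc(g,298.4,158.6);b=wc(g,335.4,166.6);print(a,b)
    A=onz('top',*a,.024);B=onz('top',*b,.024);y=A-B
    print(A,B,(A+B)/2,np.linalg.norm(y),np.degrees(np.arctan2(y[1],y[0]))-90)
E
python3 holes.py
```

```text
(np.float64(298.21664626682985), np.float64(158.593635250918)) (np.float64(335.4295010845987), np.float64(166.7418655097614))
[ 0.58682064 -0.13747117  0.024     ] [ 0.56483972 -0.24517632  0.024     ] [ 0.57583018 -0.19132374  0.024     ] 0.10992525267664743 -11.534757664588184
```

apply_moves([
  [0,0,0.07,-0.25,0.9,0,50],
  [0,0,0,-0.25,0.9,0,50],
  [0,0,0,-0.25,0.9,0,50],
  [0,0,0,-0.25,0.9,0,50],
  [0,0,0,-0.25,0.9,0,50],
  [0,0,0,-0.25,0.9,0,50],
  [0,0,0,-0.25,0.9,0,50],
  [0,0,0,-0.25,0.9,0,50],
  [0,0,0,-0.25,0.9,0,50],
  [0,0,0,-0.25,0.9,0,50],
  [0,0,0,-0.25,0.9,0,50],
  [0,0,0,-0.25,0.9,0,50],
  [0,0,0,-0.27,0.66,0,50],
  [0,0,0,0,0,0.6,50],
  [0,0,0,0,0,0.6,50],
  [0,0,0,0,0,0.6,50],
  [0,0,0,0,0,0,50],
  [0,0,0,0,0,0,50],
  [0,0,0,0,0,0,50],
])

```text
t: 8.75
position: [0.5745, -0.1965, 0.1134]
tcp_rot: [3.124, -0.326, 0.002]
force: [-0.3, 0.2, 0.4]
finger_gap: 0.0499
gripper_force: 0.0
```

```bash
python3 st.py .5758 -.1913 .050
```

```text
t 8.75 pos [ 0.5745 -0.1965  0.1134] head -11.91 z [ 0.0012 -0.0012 -1.    ] F [-0.34  0.17  0.37] M [ 0.02 -0.02 -0.  ] gap 0.04988839642344785 j [ 0.35  0.46 -0.11  1.81  0.06  0.87 -1.57]
to go tool units [ 0.005 -0.182  2.113]
```

apply_moves([
  [0,0,-0.08,0,-0.18,0,50],
  [0,0,0,0,0,0.6,50],
  [0,0,0,0,0,0.6,50],
  [0,0,0,0,0,0.6,50],
  [0,0,0,0,0,0.3,50],
  [0,0,0,0,0,0,50],
  [0,0,0,0,0,0,50],
])

```text
t: 9.33
position: [0.5759, -0.1892, 0.0498]
tcp_rot: [-3.126, 0.311, -0.001]
force: [0.8, -0.1, 1.6]
finger_gap: 0.0499
gripper_force: 0.0
```

```bash
python3 st.py .5758 -.1913 .050
```

```text
t 9.3333 pos [ 0.5759 -0.1892  0.0498] head -11.35 z [ 3.e-04 -0.e+00 -1.e+00] F [ 0.79 -0.06  1.61] M [ 0.05 -0.01 -0.01] gap 0.049900352291030986 j [ 0.34  0.55 -0.11  1.83  0.08  0.76 -1.58]
to go tool units [ 0.012  0.07  -0.008]
```

apply_moves([
  [0,0,0.03,0.01,0.07,0,50],
  [0,0,0,0,0,0,30],
  [0,0,0,0,0,0,5],
  [0,0,0,0,0,0,5],
  [0,0,0,0,0,0,5],
  [0,0,0,0,0,0,5],
], force=70)

```text
t: 9.83
position: [0.5763, -0.1917, 0.0506]
tcp_rot: [3.125, -0.316, 0.003]
force: [-0.5, 0.5, 5.1]
finger_gap: 0.0146
gripper_force: 71.1
```

```bash
python3 st.py .5758 -.1913 .050
```

```text
t 9.8333 pos [ 0.5763 -0.1917  0.0506] head -11.54 z [ 2.e-03 -5.e-04 -1.e+00] F [-0.55  0.51  5.08] M [0.06 0.22 0.02] gap 0.014616484208862425 j [ 0.34  0.55 -0.11  1.83  0.08  0.76 -1.58]
to go tool units [-0.02  -0.009  0.019]
```

apply_moves([
  [0,0,0,0,0,-0.15,5],
  [0,0,0,0,0,-0.3,5],
  [0,0,0,0,0,-0.4,5],
  [0,0,0,0,0,-0.45,5],
  [0,0,0,0,0,-0.45,5],
  [0,0,0,0,0,-0.4,5],
  [0,0,0,0,0,-0.3,5],
  [0,0,-0.2,0,0,-0.15,5],
  [0,0,-0.5,0,0,-0.1,5],
  [0,0,-0.7,0,0,0,5],
  [0,0,-0.7,0,0,0,5],
  [0,0,-0.7,0,0,0,5],
  [0,0,-0.7,0,0,0,5],
  [0,0,-0.7,0,0,0,5],
  [0,0,-0.7,0,0,0,5],
  [0,0,-0.5,0,0,0,5],
  [0,0,-0.16,0,0,0,5],
  [0,0,0,0,0,0,5],
])

```text
t: 11.33
position: [0.575, -0.1915, 0.1302]
tcp_rot: [-3.11, -0.444, 0.001]
force: [0.4, -0.9, -4.6]
finger_gap: 0.0145
gripper_force: 69.8
```

apply_moves([
  [0,0,0,0,-0.3,0,5],
  [0,0,0,0,-0.6,0,5],
  [0,0,0,0,-0.8,0,5],
  [0,0,0,0,-0.8,0,5],
  [0,0,0,0,-0.8,0,5],
  [0,0,0,0,-0.8,0,5],
  [0,0,0,0,-0.8,0,5],
  [0,0,0,0,-0.8,0,5],
  [0,0,0,0,-0.8,0,5],
  [0,0,0,0,-0.8,0,5],
  [0,0,0,0,-0.8,0,5],
  [0,0,0,0,-0.8,0,5],
  [0,0,0,0,-0.8,0,5],
  [0,0,0,0,-0.8,0,5],
  [0,0,0,0,-0.8,0,5],
  [0,0,0,0,-0.8,0,5],
  [0,0,0,0,-0.8,0,5],
  [0,0,0,0,-0.5,0,5],
  [0,0,0,0,-0.2,0,5],
  [0,0,0,0,0,0,5],
])

```text
t: 13.0
position: [0.46, 0.2027, 0.1307]
tcp_rot: [-3.108, -0.451, -0.001]
force: [0.4, 0.2, -3.8]
finger_gap: 0.0148
gripper_force: 69.7
```

```bash
python3 st.py .4599 .1999 .090
```

```text
t 13.0 pos [0.46   0.2027 0.1307] head 16.51 z [ 2.0e-04  1.1e-03 -1.0e+00] F [ 0.42  0.21 -3.78] M [ 0.01  0.01 -0.04] gap 0.014784413390905611 j [-0.12  0.29 -0.42  2.03  0.16  0.84 -1.91]
to go tool units [-0.029  0.09   1.355]
```

apply_moves([
  [0,0,0.05,-0.03,0.09,0.2,5],
  [0,0,0,0,0,0.4,5],
  [0,0,0,0,0,0.4,5],
  [0,0,0,0,0,0.35,5],
  [0,0,0,0,0,0.15,5],
  [0,0,0,0,0,0,5],
  [0,0,0,0,0,0,5],
  [0,0,0,0,0,0,5],
])

```text
t: 13.67
position: [0.4614, 0.1975, 0.0855]
tcp_rot: [-3.111, -0.438, -0.001]
force: [1.1, -0.6, -4.1]
finger_gap: 0.0145
gripper_force: 69.7
```

```bash
python3 st.py .4599 .1999 .0726
python3 - <<'E'
from h import *
p,d=viewer.grab_frame('top');save('top3.png',p)
q,d=viewer.grab_frame('side');save('side3.png',q)
a=cv2.resize(p[140:240,130:230],(400,400),interpolation=cv2.INTER_CUBIC)
b=cv2.resize(q[200:300,190:290],(400,400),interpolation=cv2.INTER_CUBIC)
save('crop3.png',np.hstack([a,b]))
E
```

```text
t 13.6667 pos [0.4614 0.1975 0.0855] head 16.01 z [ 6.e-04  5.e-04 -1.e+00] F [ 1.1  -0.62 -4.1 ] M [ 0.04 -0.01 -0.03] gap 0.014512809917932678 j [-0.14  0.37 -0.39  2.06  0.2   0.75 -1.95]
to go tool units [-0.026 -0.089  0.429]
```

View pics/crop3.png

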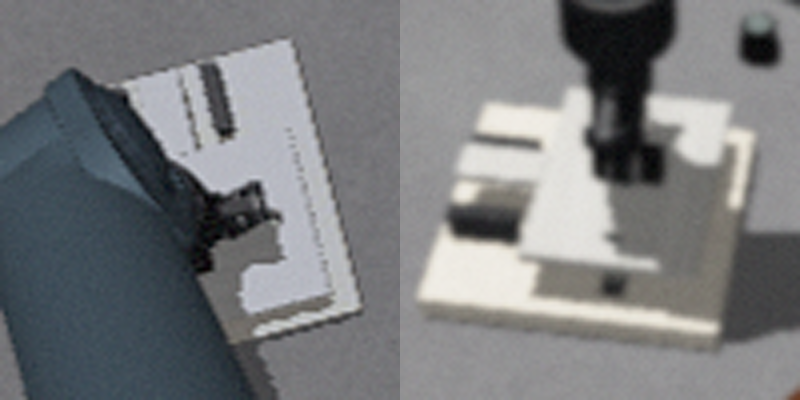

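The top view shows the arm over the left half and the holes lost in shade. The side view shows the plate level over the board with its tab between the guides. From here it goes by feel.

```bash
python3 st.py .4599 .1999 .0726
```

```text
t 13.7667 pos [0.4616 0.1978 0.0859] head 16.03 z [ 1.4e-03  7.0e-04 -1.0e+00] F [ 0.73  0.2  -4.45] M [ 0.04  0.03 -0.  ] gap 0.014688311533796242 j [-0.14  0.37 -0.39  2.06  0.2   0.75 -1.95]
to go tool units [-0.036 -0.085  0.444]
```

apply_moves([
  [0,0,-0.045,-0.035,-0.085,0.2,5],
  [0,0,0,0,0,0,5],
  [0,0,0,0,0,0,5],
  [0,0,0,0,0,0,5],
  [0,0,0,0,0,0,5],
])

```text
t: 14.18
position: [0.4593, 0.1996, 0.0794]
tcp_rot: [-3.11, -0.444, -0.0]
force: [0.1, -0.2, -3.6]
finger_gap: 0.0144
gripper_force: 69.7
```

```bash
python3 st.py .4599 .1999 .0726
```

```text
t 14.1833 pos [0.4593 0.1996 0.0794] head 16.25 z [ 2.e-04  1.e-04 -1.e+00] F [ 0.1  -0.23 -3.59] M [ 0.01 -0.01  0.05] gap 0.01437189288164191 j [-0.15  0.37 -0.39  2.06  0.21  0.74 -1.95]
to go tool units [ 0.022 -0.005  0.225]
```

apply_moves([
  [0,0,0,0.02,0,0.05,5],
  [0,0,0,0,0,0.05,5],
  [0,0,0,0,0,0.05,5],
  [0,0,0,0,0,0.05,5],
  [0,0,0,0,0,0.05,5],
  [0,0,0,0,0,0.05,5],
  [0,0,0,0,0,0.03,5],
  [0,0,0,0,0,0,5],
  [0,0,0,0,0,0,5],
])

```text
t: 14.93
position: [0.46, 0.2005, 0.0694]
tcp_rot: [-3.109, -0.444, -0.002]
force: [0.3, 2.0, -2.5]
finger_gap: 0.0148
gripper_force: 69.8
```

```bash
python3 st.py .4599 .1999 .0546
```

```text
t 14.9333 pos [0.46   0.2005 0.0694] head 16.26 z [ 8.0e-04  1.5e-03 -1.0e+00] F [ 0.26  1.96 -2.53] M [ 0.41  0.03 -0.07] gap 0.014797016892643828 j [-0.15  0.39 -0.39  2.07  0.22  0.72 -1.96]
to go tool units [-0.01   0.019  0.493]
```

apply_moves([
  [0,0,0,0,-0.015,0,5],
  [0,0,0,0,0,0.04,5],
  [0,0,0,0,0,0.04,5],
  [0,0,0,0,0,0.04,5],
  [0,0,0,0,0,0,5],
  [0,0,0,0,0,0,5],
])

```text
t: 15.43
position: [0.4598, 0.2005, 0.0656]
tcp_rot: [-3.109, -0.444, -0.001]
force: [0.1, 2.8, -5.8]
finger_gap: 0.0147
gripper_force: 69.6
```

```bash
python3 st.py .4599 .1999 .0546
```

```text
t 15.4333 pos [0.4598 0.2005 0.0656] head 16.25 z [ 5.e-04  9.e-04 -1.e+00] F [ 0.14  2.79 -5.82] M [ 0.67 -0.25 -0.04] gap 0.014733685368646787 j [-0.16  0.4  -0.38  2.07  0.22  0.71 -1.97]
to go tool units [-0.004  0.021  0.368]
```

apply_moves([
  [0,0,0,0,0,0.05,5],
  [0,0,0,0,0,0.05,5],
  [0,0,0,0,0,0.05,5],
  [0,0,0,0,0,0.05,5],
  [0,0,0,0,0,0,5],
  [0,0,0,0,0,0,5],
])

```text
t: 15.93
position: [0.4598, 0.2005, 0.0597]
tcp_rot: [-3.109, -0.444, -0.001]
force: [1.4, 3.7, -5.6]
finger_gap: 0.0145
gripper_force: 69.7
```

```bash
python3 st.py .4599 .1999 .0546
```

```text
t 15.9333 pos [0.4598 0.2005 0.0597] head 16.26 z [ 5.e-04  7.e-04 -1.e+00] F [ 1.39  3.73 -5.63] M [ 0.84 -0.25 -0.11] gap 0.014544396750157514 j [-0.16  0.41 -0.38  2.07  0.23  0.7  -1.97]
to go tool units [-0.003  0.02   0.168]
```

Going in smoothly. A slight further y relief, then down the last 5 mm.

apply_moves([
  [0,0,0,0,-0.015,0.04,5],
  [0,0,0,0,0,0.04,5],
  [0,0,0,0,0,0.04,5],
  [0,0,0,0,0,0.03,5],
  [0,0,0,0,0,0.02,5],
  [0,0,0,0,0,0,5],
  [0,0,0,0,0,0,5],
])

```text
t: 16.52
position: [0.4597, 0.2006, 0.0546]
tcp_rot: [-3.11, -0.444, -0.001]
force: [1.6, 3.5, -4.5]
finger_gap: 0.0147
gripper_force: 69.9
```

```bash
python3 st.py .4599 .1999 .0546
```

```text
t 16.5167 pos [0.4597 0.2006 0.0546] head 16.24 z [ 3.e-04  2.e-04 -1.e+00] F [ 1.56  3.52 -4.55] M [ 0.7  -0.29 -0.03] gap 0.01469884866358936 j [-0.16  0.42 -0.38  2.07  0.24  0.69 -1.98]
to go tool units [0.    0.023 0.001]
```

apply_moves([
  [0,0,0,0,0,0.02,5],
  [0,0,0,0,0,0.02,5],
  [0,0,0,0,0,0.01,5],
  [0,0,0,0,0,0,5],
  [0,0,0,0,0,0,5],
])

```text
t: 16.93
position: [0.4597, 0.2006, 0.0545]
tcp_rot: [3.109, 0.444, 0.0]
force: [-1.2, 0.8, 7.1]
finger_gap: 0.0146
gripper_force: 71.5
```

```bash
python3 st.py .4599 .1999 .0546
```

```text
t 16.9333 pos [0.4597 0.2006 0.0545] head 16.24 z [ 1.e-04 -8.e-04 -1.e+00] F [-1.24  0.78  7.12] M [ 0.42  0.42 -0.06] gap 0.014611829786403326 j [-0.16  0.42 -0.37  2.07  0.24  0.69 -1.98]
to go tool units [-0.001  0.024 -0.002]
```

Contact with the slab at exactly the expected height, at about 11 N. Release, rise and verify.

apply_moves([
  [0,0,0,0,0,0,25],
  [0,0,0,0,0,0,45],
  [0,0,0,0,0,0,45],
  [0,0,0,0,0,0,45],
  [0,0,0,0,0,-0.2,45],
  [0,0,0,0,0,-0.6,45],
  [0,0,0,0,0,-0.9,45],
  [0,0,0,0,0,-0.9,45],
  [0,0,0,0,0,-0.9,45],
  [0,0,0,0,0.9,-0.9,45],
  [0,0,0,0,0.9,0,45],
  [0,0,0,0,0.9,0,45],
  [0,0,0,0,0.9,0,45],
  [0,0,0,0,0.9,0,45],
  [0,0,0,0,0.9,0,45],
  [0,0,0,0,0.9,0,45],
  [0,0,0,0,0.9,0,45],
  [0,0,0,0,0.5,0,45],
  [0,0,0,0,0,0,45],
  [0,0,0,0,0,0,45],
])

```text
t: 18.6
position: [0.524, -0.0222, 0.1852]
tcp_rot: [-3.11, -0.44, 0.001]
force: [-0.5, 0.4, -0.4]
finger_gap: 0.045
gripper_force: 0.0
```

```bash
python3 - <<'E'
from h import *
p,d=viewer.grab_frame('top');q,D=viewer.grab_frame('side')
a=cv2.resize(p[140:240,130:230],(400,400),interpolation=cv2.INTER_CUBIC)
b=cv2.resize(q[200:300,190:290],(400,400),interpolation=cv2.INTER_CUBIC)
save('crop4.png',np.hstack([a,b]));save('top4.png',p)
C=cloud('top',d);X=C-np.array([.4597,.2003,0]);t=np.radians(16.25)
x=X[...,0]*np.cos(t)+X[...,1]*np.sin(t);y=-X[...,0]*np.sin(t)+X[...,1]*np.cos(t)
m=(abs(x)<52)&(abs(x)<.052)&(abs(y)<.075)&(abs(C[...,2]-.028)<.006)
A=np.c_[x[m],y[m],np.ones(m.sum())];print(m.sum(),np.linalg.lstsq(A,C[...,2][m],rcond=None)[0])
E
python3 st.py
```

```text
1760 [ 0.00070804 -0.00010706  0.02822852]
t 18.7 pos [ 0.5237 -0.0197  0.1852] head 16.35 z [-5.e-04  9.e-04 -1.e+00] F [1.05 0.44 0.44] M [ 0.02 -0.04  0.03] gap 0.045073905937737795 j [ 0.21  0.24 -0.28  1.95  0.08  0.96 -1.39]
```

View pics/crop4.png

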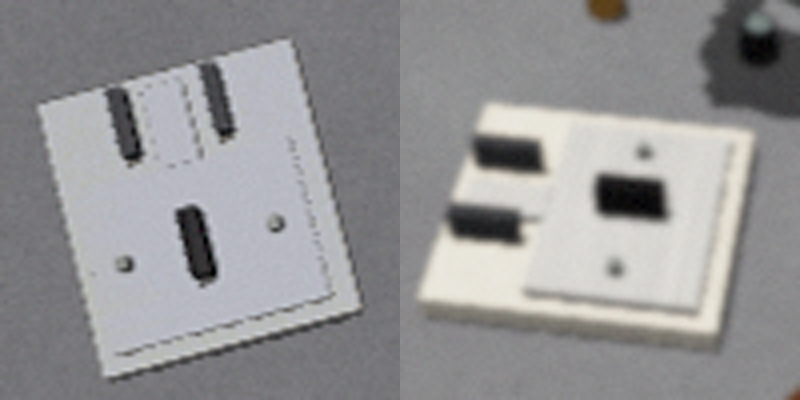

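Both pins stand up through the holes at top-view crop (124,264) and (276,222). The tab is between the guides, and the plate's top is level at 28.2 mm. Handing in.

```bash
python3 -c "
from cell import order
print(order.finish_job())"
```

```text
the job is handed in; nothing more can be done
None
```

The plate was drawn out of the hood and let go, then lifted by its handle and set flat on the register board with both pins through its holes and its tab between the guides; I handed the job in at about 18.7 s but was given no verdict back.

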